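Dip the pick, press the candlestick foot into the soldering jig

ROBOT

A 6-joint arm with a two-finger parallel gripper is mounted at the origin on the work surface. World frame = base frame: x ahead of the robot, y to its left, z up, the work surface at z = 0. Lengths are in m, angles in degrees, forces in N, time in s.
With the tool pointing down it reaches from about 0.375 to 0.9 m from the base axis. Payload 3.1 kg.
Tool frame: the origin (TCP) lies midway between the tips of the shut fingers; the grasp point (between the pads) lies 19 mm behind it; z points along the fingers, y is the direction in which the jaws open and shut (so a half turn about z gives the same grasp; the last joint's range is limited). The gripper opens to 87 mm and grips with 3 to 60 N. Pads are 19 mm wide; open, the fingers measure 117 mm over their backs; the gripper's body (75 mm by 190 mm) begins 51 mm behind the grasp point.
Start: joints at [-83.05, 30.224, 82.088, -0, 67.689, -10.227], TCP at [0.185, -0.597, 0.223] pointing down, gripper open.
Joint ranges: [-176.69, 176.69], [-43.24, 126.21], [12.49, 139.97], [-82, 262], [0, 151.66], [-163.58, 163.58]. Speed limits (degrees/s): [159.86, 159.86, 180, 180, 180, 180].

INTERFACE

Orientations are given as a 3x3 rotation matrix whose columns are the frame's x, y, z axes.
In Python, from rig import bot gives the robot as it stands.
- The arm moves only by the tool carry_out, never from a script. Its arguments are lists of equal length, an entry for each row: "grip": the gripper's target within -1 to 1 (fully open at 1, half-way at 0, shut at -1); "slide": the shift along the tool's x, y, z in mm, a list of three; "twist": the turn, a rotation vector about the tool's x, y, z in rad, a list of three. In form: {"grip": [grip, ...], "slide": [[dx, dy, dz], ...], "twist": [[wx, wy, wz], ...]}. A call has 1 to 12 rows; each row shifts and turns the pose as measured when the row begins, along the tool's axes as they then stand; what a row does not reach is not made up. A row lasts 1/10 s, in which the tool goes at most 50 mm and 8.59 degrees, less where a joint would pass 70% of its speed; a pose out of reach is approached as far as the arm can. A call is refused whole if a number of a shift passes 50 or a number of a turn 0.15, either way. A call with a gripper value outside its range is refused whole. The fingers move at their own pace and stop on an object; the grip force is fixed at half the most. Time passes only in rows, so rows that do not move let the fingers close. It gives the time, the measured TCP pose, the force and the opening at its end, in the units of the state.
- bot.read_state(): the state, without advancing time (a new reading comes with each control period).
- bot.capture(name): name is "scene" or "top"; returns a dict with "color" (384x512x3 uint8, red, green, blue), "depth" (384x512 float32, m along the optical axis (not along the pixel's ray), 0 where there is no reading), "fx", "fy", "cx", "cy" (pixels), "k1" (the pictures are not rectified: a ray, as slopes to the right and down, at radius r is drawn at 1 + k1 r^2 times it, then the intrinsics apply), "position" and "rotation" of the camera in the world. Camera axes: x right, y up, looking along -z (the intrinsics and any distortion apply to the point x, -y, -z); pixel columns grow to the right and rows downward; lengths in m; the calibration is good to about 2 mm. A picture is of the moment at which its call begins.
- bot.hand_in(): hands the job in, once; it reports no verdict.
The state is a dict: "time_s": time; "joint_positions": joint angles; "qvel": joint speeds; "tau": joint torques, N m; "position": TCP position; "tcp_rot": TCP orientation; "force": force on the tool from outside, world axes, zero at the start; "moment": the same for the moment, N m; "opening": opening from 0.0 (shut) to 1.0 (fully open).
Only numpy, scipy, OpenCV 4.12 (cv2) and the standard library are available. Lean on these libraries where they do the work, as an engineer would, in place of code of your own. Each camera call takes 0.05 s, during which the arm holds its last target.

TASK

Take the wooden-handled pick out of its stand and dip its steel tip well down into the small open white flux pot. Then, working only with the pick, put its tip into the socket of the square candlestick foot, push the foot into the corner of the jig so that it lies flush against both fences, and finish still gripping the pick and pressing the foot firmly against both fences. Do not touch the foot with the gripper, and leave the pot standing where it is and the other things undisturbed.

Things in the scene. Friction and masses are not known exactly. Their poses are not given: they have to be found in the camera images.
- pick_grip (a point): Where to grip the pick, a loose hand tool standing upright, tip down, in its stand: on its axis, 67 mm above the tip, 25 mm above the lower end of its square wooden handle. z up along the pick, x and y square to the handle's faces.
- pick_tip (a point): The lower end of the pick's steel rod, on its axis.
- pick: The pick (90 g): light-wood handle 24 x 24 mm, 70 mm tall plus a 10 mm domed end, and below it a straight steel rod 8 mm thick, 42 mm long. Origin: the rod's tip; axes as for pick_grip. The handle's lower end rests on the stand's top; the rod hangs in the hole with about 2 mm play all round.
- stand: Fixed dark-wood block 64 x 64 mm, 46 mm tall, with one upright through hole of 13 mm in its middle, in which the pick stands. Origin: centre of its underside, z up.
- pot: The flux pot: loose low open white ceramic cup (250 g), empty, 68 mm across at the rim (about 60 mm clear at the mouth, 40 mm or more at the floor), 36 mm tall, floor about 5 mm thick. Origin: centre of its underside, z up. Pot and stand may swap sides.
- jig: Fixed soldering jig: steel plate 160 x 160 mm, 6 mm thick, with two fences 26 mm high on it (tops 32 mm above the table) meeting at a right angle along its +x and +y edges. Origin: centre of the plate's underside, z up. The fences' inner faces are x = +62 mm and y = +62 mm here, so a foot fully home has its centre at x = y = +32 mm. Position and yaw vary.
- fence_x: The jig's fence along its +x edge: aluminium bar 12 mm thick, 142 mm long, 26 mm high. Origin: centre of its underside. Its long direction is jig y.
- fence_y: The jig's fence along its +y edge: aluminium bar 12 mm thick, 154 mm long, 26 mm high. Origin: centre of its underside. Its long direction is jig x (this is its own y axis).
- foot: Candlestick foot: loose silvery block 60 x 60 mm, flat sides 24 mm tall, round collar about 40 mm across and 6 mm high on top; 0.3 to 0.5 kg. Stands on the jig's plate 20 mm or more from both fences, up to 0.35 rad out of square. Smooth metal: it slides with about 1 N on the plate; friction about 0.25 on the fences. Origin: centre of its underside, z up, x and y square to its sides.
- foot_center (a point): Centre of the foot, 15 mm above its underside, on the axis of its round upright socket: 27 mm across, open at the top, 26 mm deep from the collar's rim (its floor is 4 mm above the foot's underside).
- round_foot: Bystander: loose small round metal foot, 40 mm across, 22 mm tall; origin under its centre.
- blank: Bystander: loose plain metal block 34 x 24 x 16 mm with no socket; origin under its centre.
- hammer: Bystander: loose hammer with a wooden handle, 240 mm long, lying beyond the jig; origin under it.
- scraper: Bystander: loose wooden-handled scraper, 180 mm long, lying to the left; origin under it.
- weight: Bystander: loose brass weight, 44 mm across, 46 mm tall; origin under its centre.
- jar: Bystander: loose closed amber jar with a black cap, 56 mm across, 75 mm tall; origin under its centre.
Things that resemble listed ones, but are neither listed nor needed, are in the scene too. What is shaped like the pick but red is not meant.

How it is judged (in metres and radians):
On the way, in this order (a step that is already met when the one before it is completed fails the run):
1. the pick, held in the gripper, has its tip inside the flux pot, at least 10 mm below the rim (contact force between the fingers and pick above 1 N and horizontal distance between pick_tip and pot below 0.03 m and z of pick_tip in the frame of pot below 0.026 m), for 0.1 s.
2. the tip is lifted clear out of the pot, still held (contact force between the fingers and pick above 1 N and z of pick_tip in the frame of pot above 0.038 m), for 0.05 s.
3. the pick presses the foot against both fences (contact force between the fingers and pick above 1 N and contact force between foot and fence_x above 1 N and contact force between foot and fence_y above 1 N and contact force between pick and foot above 1 N and (angle between the x axis of foot and the x axis of jig, either way round below 0.05 rad or angle between the x axis of foot and the y axis of jig, either way round below 0.05 rad) and angle between foot's own z axis and vertical below 0.06 rad and x of foot_center in the frame of jig above 0.029 m and y of foot_center in the frame of jig above 0.029 m and z of foot_center in the frame of jig below 0.025 m and horizontal distance between pick_tip and foot_center below 0.016 m and z of pick_tip in the frame of foot below 0.024 m and contact force between each of the arm, the fingers and foot below 0.3 N and linear speed of foot below 0.01 m/s and angle between pot's own z axis and vertical below 0.1 rad), for 0.3 s.
At the end, for the whole second after the job is handed in: Still gripping the pick, its tip in the socket; foot pressed on both fences with over 1 N each, square within 0.05 rad, within 3 mm of home, flat and at rest; pick pushes it with over 1 N; gripper and arm off the foot; pot upright (all of step 3); the arm keeps its last pose, push and grip.
It fails at once if the gripper or arm touches the foot (contact force between any of the fingers, the arm and foot above 1 N).
It fails at once if the pot is pushed more than 25 mm away or tipped (distance of pot from where it was at the start of the episode above 0.025 m or angle between pot's own z axis and vertical above 0.35 rad).
It fails at once if a bystander is moved more than 30 mm (distance of any of round_foot, blank, jar, hammer, scraper, weight from where it was at the start of the episode above 0.03 m).
It also fails if it takes over 59 s, if anything falls off the work surface, if the arm or the gripper's body presses on something with over 40 N, if the wrist force passes 120 N, or if a joint passes its speed limit or range.

## Working session

There is one attempt and no reset: what is moved stays moved. The work goes in short steps, Python scripts to look and compute and a tool call to move; the robot and the scene stay as the last step left them, time stands still between calls to the robot, and variables do not carry over. Pictures are saved under pics/ and viewed, and the job is handed in when it is done.

Besides the shell and the picture viewer there is one more tool, called after "Emit:" in YAML: its name, and indented under it one key for each argument. carry_out: Moves the arm, as the interface text tells. Its arguments: {"type":"object","properties":{"grip":{"type":"array"},"slide":{"type":"array"},"twist":{"type":"array"}},"required":["grip","slide","twist"]}

```bash
ls; mkdir -p pics; python3 - <<'E'
from rig import bot
import cv2,pickle
s=bot.read_state();print(s)
for n in("scene","top"):
    c=bot.capture(n);pickle.dump(c,open(n+"0.pkl","wb"))
    cv2.imwrite(f"pics/{n}0.png",cv2.resize(c["color"][:,:,::-1],(800,600),interpolation=cv2.INTER_CUBIC))
    print({k:v for k,v in c.items() if k not in("color","depth")})
E
```

```text
pics
{'time_s': 0.0, 'joint_positions': array([-8.30498410e+01,  3.02804837e+01,  8.21567896e+01,  7.19053734e-04,
        6.76891924e+01, -1.02260534e+01]), 'qvel': array([ 0.11356139, -0.01228055, -0.00635925,  0.01205885, -0.03147901,
        0.05061825]), 'tau': array([ 7.81292965e-04, -4.40045750e+01, -1.76590151e+01,  6.34129252e-02,
        5.81479096e-02, -1.65465699e-04]), 'position': array([ 0.18452346, -0.59636763,  0.22155313]), 'tcp_rot': array([[ 9.55402512e-01,  2.95306579e-01, -2.55564273e-04],
       [ 2.95306414e-01, -9.55400081e-01,  2.19242779e-03],
       [ 4.03272223e-04, -2.17012079e-03, -9.99997564e-01]]), 'force': array([ 0.21322154, -0.03675885,  0.04358432]), 'moment': array([-0.00199811, -0.02815705,  0.06269647]), 'opening': 0.9979388269115472}
{'fx': 349.02602261311193, 'fy': 349.02602261311193, 'cx': 254.16205222948338, 'cy': 191.93604551567722, 'k1': -0.052045268574160454, 'position': array([ 1.11525133, -0.48645396,  0.54439607]), 'rotation': array([[ 0.7031481 , -0.38607137,  0.59710271],
       [ 0.71103578,  0.38567346, -0.58794907],
       [-0.00329637,  0.83797666,  0.54569612]])}
{'fx': 354.3100115929435, 'fy': 354.3100115929435, 'cx': 256.36038131666527, 'cy': 193.0504355886265, 'k1': -0.09455577970282603, 'position': array([0.42121576, 0.00613767, 1.15773984]), 'rotation': array([[ 0.00489526,  0.98154851, -0.1911506 ],
       [-0.99996238,  0.00343612, -0.00796416],
       [-0.0071604 ,  0.1911824 ,  0.98152841]])}
```

View pics/scene0.png

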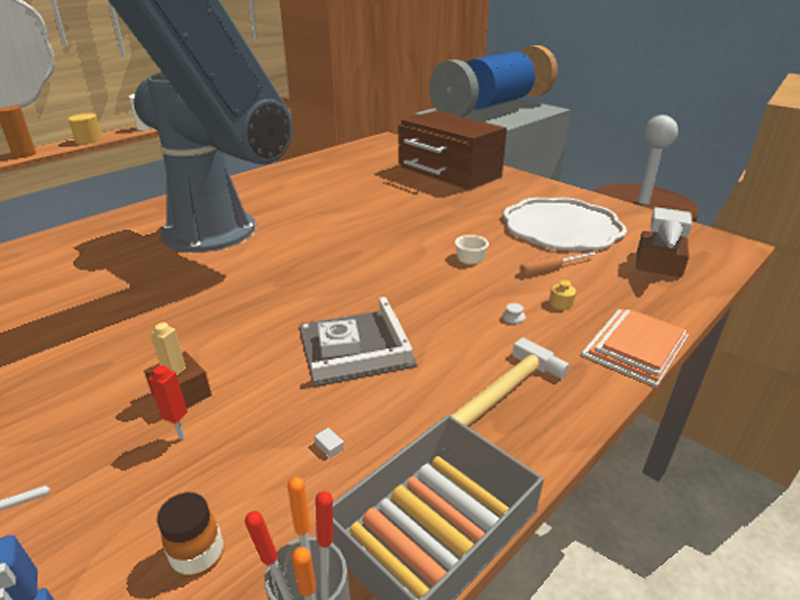

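View pics/top0.png

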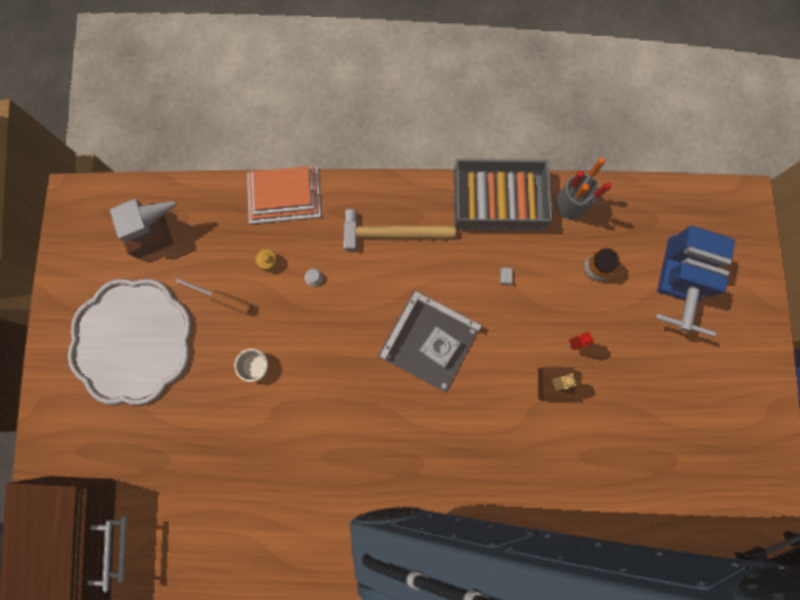

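The pick could be confused with two other things:
- **Pale handle in the dark block:** scene (167,348), top (565,382). This is the one I want.
- **Red look-alike:** scene (168,395), top (581,341).
- **Red and orange tools in the cup:** scene (300,510).

The pot is at top (251,366), and the plate at top (130,340) is not it. The foot is at top (440,346). I'll check these in close crops.

```bash
cat > h.py <<'E'
import numpy as np,cv2,pickle
from scipy.spatial.transform import Rotation as R
def ray(c,u,v):
    K=np.array([[c["fx"],0,c["cx"]],[0,c["fy"],c["cy"]],[0,0,1]])
    p=cv2.undistortPoints(np.array([[[u,v]]],float),K,np.array([c["k1"],0,0,0]))[0,0]
    return np.array([p[0],-p[1],-1.])
def dep(c,u,v):
    d=c["depth"][int(round(v)),int(round(u))]
    return c["position"]+c["rotation"]@(ray(c,u,v)*d)
def atz(c,u,v,z):
    r=c["rotation"]@ray(c,u,v); return c["position"]+r*(z-c["position"][2])/r[2]
def proj(c,P):
    q=c["rotation"].T@(np.asarray(P)-c["position"]);a=q[0]/-q[2];b=-q[1]/-q[2];f=1+c["k1"]*(a*a+b*b)
    return np.array([c["fx"]*a*f+c["cx"],c["fy"]*b*f+c["cy"]])
def cloud(c,u0,u1,v0,v1):
    K=np.array([[c["fx"],0,c["cx"]],[0,c["fy"],c["cy"]],[0,0,1]])
    U,V=np.meshgrid(np.arange(u0,u1),np.arange(v0,v1))
    p=cv2.undistortPoints(np.stack([U,V],-1).reshape(-1,1,2).astype(float),K,np.array([c["k1"],0,0,0]))[:,0]
    d=c["depth"][v0:v1,u0:u1].reshape(-1,1)
    P=np.c_[p[:,0],-p[:,1],-np.ones(len(p))]*d
    return P@c["rotation"].T+c["position"],c["color"][v0:v1,u0:u1].reshape(-1,3),d[:,0]>0
def crop(c,u0,u1,v0,v1,k,name):
    cv2.imwrite("pics/"+name,cv2.resize(c["color"][v0:v1,u0:u1,::-1],None,fx=k,fy=k,interpolation=cv2.INTER_CUBIC))
E
python3 - <<'E'
from h import *
t=pickle.load(open("top0.pkl","rb"));s=pickle.load(open("scene0.pkl","rb"))
# montage: top pick, top foot, scene pick, scene foot/jig
def im(c,u0,u1,v0,v1): return cv2.resize(c["color"][v0:v1,u0:u1,::-1],(400,300),interpolation=cv2.INTER_CUBIC)
m=np.vstack([np.hstack([im(t,330,410,205,265),im(t,235,315,183,243+0)]),np.hstack([im(s,65,145,200,260+30-30),im(s,185,275,185,252)])])
cv2.imwrite("pics/m1.png",m)
# heights
def zmap(c,u0,u1,v0,v1,lo,hi):
    P,C,ok=cloud(c,u0,u1,v0,v1);k=ok&(P[:,2]>lo)&(P[:,2]<hi);return P[k],C[k]
P,C=zmap(t,340,385,225,265,.10,.14);print("pick top",len(P),P.mean(0),P.min(0),P.max(0))
P,C=zmap(t,340,385,225,265,.035,.055);print("stand",len(P),P.mean(0),P.min(0),P.max(0))
P,C=zmap(t,145,178,215,250,.028,.045);print("pot rim",len(P),P.mean(0),P.min(0),P.max(0))
P,C=zmap(t,145,178,215,250,.0,.1);print(np.histogram(P[:,2],10))
P,C=zmap(t,235,315,183,255,-.01,.06);print(np.histogram(P[:,2],np.arange(-.01,.06,.003)))
E
```

```text
pick top 80 [ 0.47360164 -0.29968048  0.1177963 ] [ 0.4610265  -0.31525484  0.10025126] [ 0.48769645 -0.28740521  0.12931847]
stand 331 [ 0.4724077  -0.29647022  0.04555939] [ 0.44188843 -0.33548908  0.03646214] [ 0.50499725 -0.26852341  0.05424181]
pot rim 105 [0.50990257 0.32603747 0.03464685] [0.47697857 0.28961608 0.02808403] [0.54092498 0.3561507  0.0420327 ]
(array([443, 133,  22,  17,  16,  15,  18,  31,  53,  14]), array([8.21338938e-06, 4.21066165e-03, 8.41310990e-03, 1.26155582e-02,
       1.68180064e-02, 2.10204547e-02, 2.52229029e-02, 2.94253512e-02,
       3.36277994e-02, 3.78302477e-02, 4.20326960e-02]))
(array([   3,  142, 1086, 1709, 1024,  769,  276,   35,   13,   15,   10,
         25,  140,  261,  180,   40,    5,    1,    0,    0,    0,    0,
          0]), array([-0.01 , -0.007, -0.004, -0.001,  0.002,  0.005,  0.008,  0.011,
        0.014,  0.017,  0.02 ,  0.023,  0.026,  0.029,  0.032,  0.035,
        0.038,  0.041,  0.044,  0.047,  0.05 ,  0.053,  0.056,  0.059]))
```

View pics/m1.png

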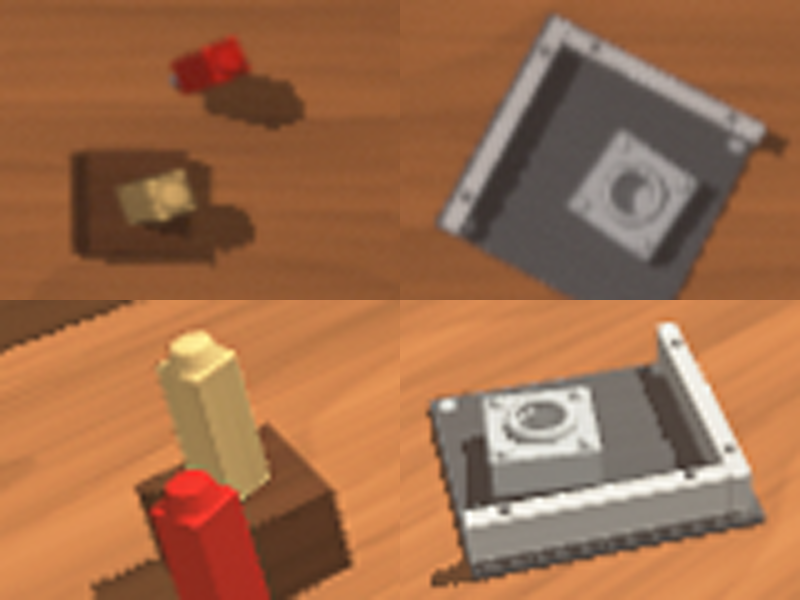

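The crops confirm it: the pale pick stands in the dark block and the red look-alike is free-standing. The jig corner is at top-crop (555,18), and the foot is inside. Next I'll take finer crops for handle yaw, jig and foot.

```bash
python3 - <<'E'
from h import *
t=pickle.load(open("top0.pkl","rb"));s=pickle.load(open("scene0.pkl","rb"))
crop(t,240,315,183,253,8,"jt.png")
crop(s,90,140,200,265,9,"ps.png")
crop(t,343,383,228,260,18,"pt.png")
crop(t,145,178,217,250,16,"pot.png")
E
```

```text
(no output)
```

View pics/jt.png

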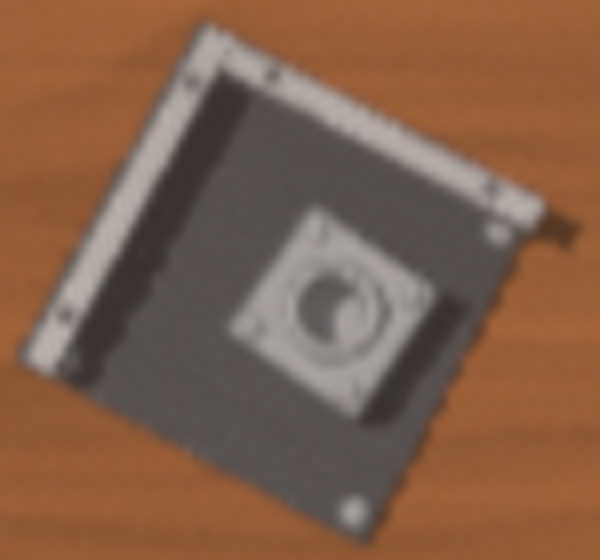

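View pics/ps.png

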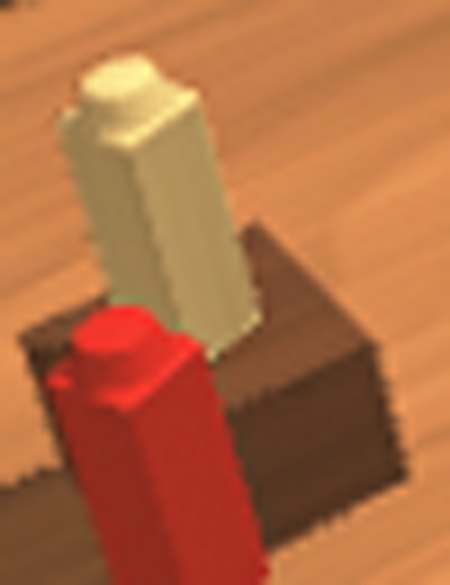

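View pics/pt.png

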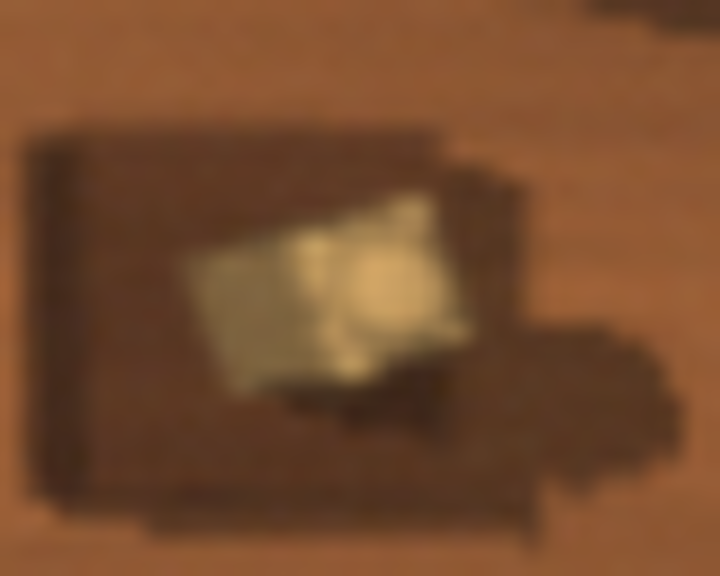

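View pics/pot.png

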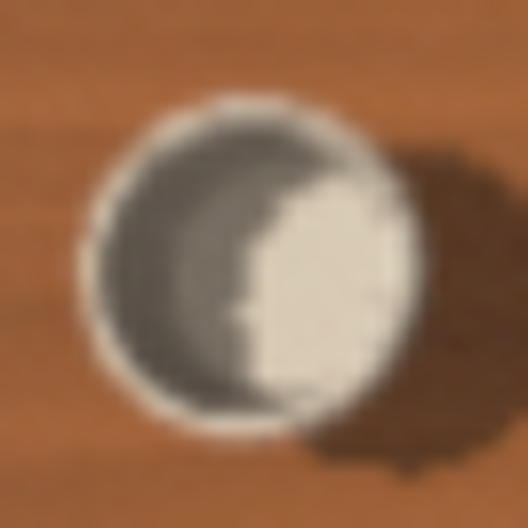

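Pixel readings from the crops:
- **Jig:** outer fence corner at jt (205,25), fence ends at (548,200) and (20,358).
- **Foot:** top corners at (318,205), (440,290), (360,418) and (228,325), collar at (338,310).
- **Handle:** top corners at pt (430,195), (468,335), (350,382) and (305,235).
- **Pot:** rim centre at pot (250,265).

```bash
python3 - <<'E'
from h import *
from scipy.optimize import least_squares
t=pickle.load(open("top0.pkl","rb"));s=pickle.load(open("scene0.pkl","rb"))
def o(x,y,k,u0,v0): return (x+.5)/k-.5+u0,(y+.5)/k-.5+v0
def fit(obs,x0):
    # obs: (cam,uv,local xyz)
    def w(p,l): c,q=np.cos(p[2]),np.sin(p[2]);return np.array([p[0]+c*l[0]-q*l[1],p[1]+q*l[0]+c*l[1],l[2]])
    f=lambda p:np.concatenate([proj(c,w(p,l))-uv for c,uv,l in obs])
    r=least_squares(f,x0,x_scale=[.01,.01,.1]);print(r.x[:2].round(4),np.degrees(r.x[2]).round(2),r.fun.reshape(-1,2).round(1).tolist());return r.x
J=lambda x,y:o(x,y,8,240,183)
a=74e-3;b=-80e-3
j=fit([(t,J(205,25),(a,a,.032)),(t,J(548,200),(a,b,.032)),(t,J(20,358),(b,a,.032)),(t,J(222,72),(.062,.062,.032))],[.6,0,-.5])
S=lambda x,y:(185+(x-400+.5)*90/400-.5,185+(y-300+.5)*67/300-.5)
print("scene jig:")
fit([(s,S(752,473),(a,a,.032)),(s,S(463,515),(a,b,.032)),(s,S(678,322),(b,a,.032))],j)
fp=[(318,205),(440,290),(360,418),(228,325)]
H=.03
sg=[(1,1),(1,-1),(-1,-1),(-1,1)]
f=fit([(t,J(*p),(q[0]*H,q[1]*H,.030)) for p,q in zip(fp,sg)],[.55,-.05,-.5])
fs=[(600,455),(493,460),(484,393),(590,386)]
print("foot scene");f2=fit([(s,S(*p),(q[0]*H,q[1]*H,.030)) for p,q in zip(fs,[(1,1),(1,-1),(-1,-1),(-1,1)])],f)
print("collar",atz(t,*J(338,310),.036))
def injig(p):
    d=np.array(p[:2])-j[:2];c,q=np.cos(j[2]),np.sin(j[2]);return [c*d[0]+q*d[1],-q*d[0]+c*d[1]]
print("foot in jig",injig(f),injig(f2))
Pk=lambda x,y:o(x,y,18,343,228)
H=.012
p=fit([(t,Pk(430,195),(H,-H,.116)),(t,Pk(468,335),(-H,-H,.116)),(t,Pk(350,382),(-H,H,.116)),(t,Pk(305,235),(H,H,.116)),(t,Pk(188,262),(H,H,.046)),(t,Pk(238,392),(-H,H,.046))],[.47,-.3,.2])
Q=lambda x,y:o(x,y,9,90,200)
print("scene pick");fit([(s,Q(200,97),(H,H,.116)),(s,Q(133,145),(H,-H,.116)),(s,Q(62,122),(-H,-H,.116)),(s,Q(262,322),(H,H,.046)),(s,Q(212,357),(H,-H,.046))],p)
print("stand corners", [atz(t,*Pk(x,y),.046).round(3) for x,y in[(80,135),(440,135),(525,190),(85,490)]])
print("pot",atz(t,*o(250,265,16,145,217),.036))
u=[(471-0)/1.5625,240/1.5625];print(atz(s,*u,.036))
E
```

```text
[ 0.5643 -0.0445] -28.06 [[0.2, 0.1], [-0.4, 0.5], [0.6, 0.2], [-0.4, -0.8]]
scene jig:
[ 0.5642 -0.0401] -29.78 [[-0.3, -0.6], [-0.2, 0.9], [0.6, -0.6]]
[ 0.5495 -0.0659] -34.86 [[-0.1, 0.1], [0.1, 0.1], [-0.5, -0.5], [0.5, 0.3]]
foot scene
[ 0.5513 -0.0626] -35.91 [[0.1, -1.1], [-0.7, 0.1], [0.5, 0.8], [0.1, 0.3]]
collar [ 0.54845191 -0.06609677  0.036     ]
foot in jig [np.float64(-0.0030565159608678272), np.float64(-0.02590115444100833)] [np.float64(-0.00295008426801115), np.float64(-0.02214836614249087)]
[ 0.4743 -0.3032] 17.06 [[0.2, -0.1], [0.8, -0.0], [-0.2, -0.2], [-0.4, 0.1], [-0.1, -0.0], [-0.3, 0.1]]
scene pick
[ 0.4759 -0.2996] 25.01 [[0.5, -1.3], [0.4, -0.2], [-0.9, -0.1], [0.8, -0.7], [-0.7, 2.1]]
stand corners [array([ 0.504, -0.27 ,  0.046]), array([ 0.504, -0.334,  0.046]), array([ 0.495, -0.349,  0.046]), array([ 0.443, -0.269,  0.046])]
pot [0.50853422 0.32132825 0.036     ]
[0.50581401 0.32755768 0.036     ]
```

The two cameras agree to about 3 mm. Before the first move I'll check where the red look-alike is, for gripper clearance.

```bash
python3 - <<'E'
from h import *
t=pickle.load(open("top0.pkl","rb"))
P,C,ok=cloud(t,355,390,205,230);C=C.astype(int)
k=ok&(C[:,0]>130)&(C[:,1]<60)&(P[:,2]>.03);P=P[k];print(len(P),P.min(0),P.max(0),P[P[:,2]>.085].mean(0))
E
```

```text
53 [ 0.54171478 -0.35306163  0.04103693] [ 0.56495121 -0.32681879  0.12203171] [ 0.55419032 -0.33720478  0.1144967 ]
```

Emit:
carry_out:
  grip: [1,1,1,1,1,1,1,1]
  slide:
    - [45,-24,0]
    - [45,-24,0]
    - [45,-24,0]
    - [45,-24,0]
    - [45,-24,0]
    - [45,-24,0]
    - [45,-24,0]
    - [45,-24,0]
  twist:
    - [0,0,0]
    - [0,0,0]
    - [0,0,0]
    - [0,0,0]
    - [0,0,0]
    - [0,0,0]
    - [0,0,0]
    - [0,0,0]

```text
time_s: 0.9
position: [0.4651, -0.3152, 0.2177]
tcp_rot: [[0.96, 0.282, -0.003], [0.282, -0.96, 0.002], [-0.002, -0.003, -1.0]]
force: [0.5, -1.0, 0.3]
opening: 1.002
```

Emit:
carry_out:
  grip: [1,1,1]
  slide:
    - [13,-10,20]
    - [0,0,20]
    - [0,0,20]
  twist:
    - [0,0,-0.015]
    - [0,0,0]
    - [0,0,0]

```text
time_s: 1.2
position: [0.4816, -0.2959, 0.1586]
tcp_rot: [[0.952, 0.307, 0.003], [0.307, -0.952, -0.001], [0.003, 0.002, -1.0]]
force: [-0.3, 0.0, 0.6]
opening: 0.998
```

```bash
python3 - <<'E'
from h import *
from rig import bot
print(bot.read_state()["position"])
s=bot.capture("scene");crop(s,60,180,150,260,6,"a1.png")
t=bot.capture("top");crop(t,320,420,190,290,6,"a2.png")
E
```

```text
[ 0.48155156 -0.29587373  0.15862117]
```

View pics/a1.png

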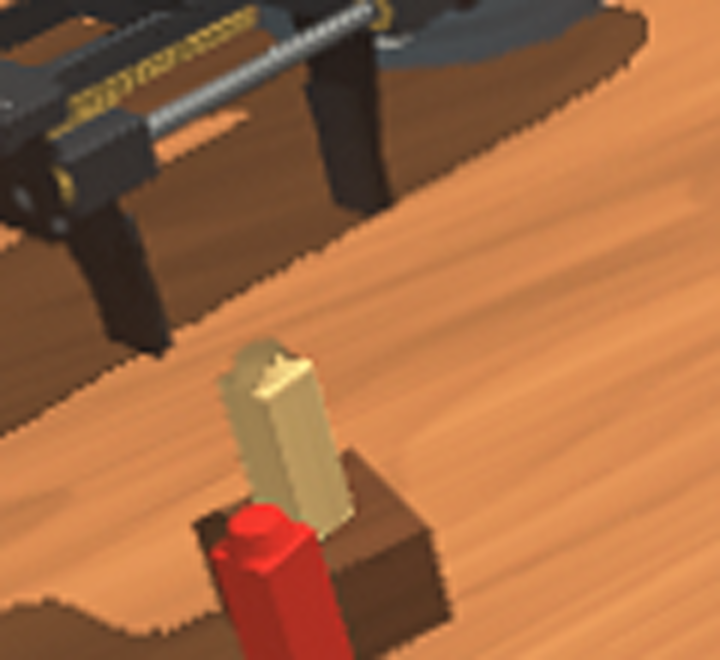

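View pics/a2.png

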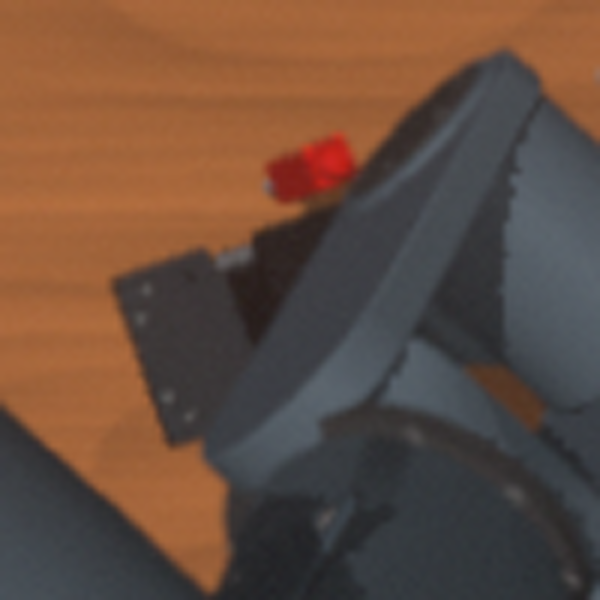

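Both fingers straddle the pick. Now I'll centre and descend to TCP z of about 0.063, which keeps the body above the dome top at 0.126.

Emit:
carry_out:
  grip: [1,1,1,1,1,1]
  slide:
    - [-8,3,5]
    - [0,0,25]
    - [0,0,25]
    - [0,0,20]
    - [0,0,10]
    - [0,0,5]
  twist:
    - [0,0,0]
    - [0,0,0]
    - [0,0,0]
    - [0,0,0]
    - [0,0,0]
    - [0,0,0]

```text
time_s: 1.9
position: [0.4724, -0.307, 0.0683]
tcp_rot: [[0.953, 0.302, 0.005], [0.302, -0.953, -0.004], [0.003, 0.005, -1.0]]
force: [-0.2, -0.3, -0.4]
opening: 1.002
```

Emit:
carry_out:
  grip: [1]
  slide:
    - [0,0,0]
  twist:
    - [0,0,0]

```text
time_s: 2.0
position: [0.4721, -0.3075, 0.0683]
tcp_rot: [[0.953, 0.302, 0.004], [0.302, -0.953, -0.004], [0.003, 0.005, -1.0]]
force: [-0.5, -0.1, -0.7]
opening: 1.001
```

Emit:
carry_out:
  grip: [1,1]
  slide:
    - [4,-5,5]
    - [0,0,0]
  twist:
    - [0,0,0]
    - [0,0,0]

```text
time_s: 2.2
position: [0.4752, -0.3023, 0.0645]
tcp_rot: [[0.954, 0.301, 0.006], [0.301, -0.954, -0.006], [0.004, 0.008, -1.0]]
force: [-0.8, 0.2, -0.9]
opening: 0.999
```

```bash
python3 - <<'E'
from h import *
from rig import bot
st=bot.read_state();print(st["position"],st["force"])
s=bot.capture("scene");crop(s,60,180,160,260,6,"b1.png")
E
```

```text
[ 0.47520813 -0.30234287  0.06449741] [-0.77918232  0.21003925 -0.90121224]
```

View pics/b1.png

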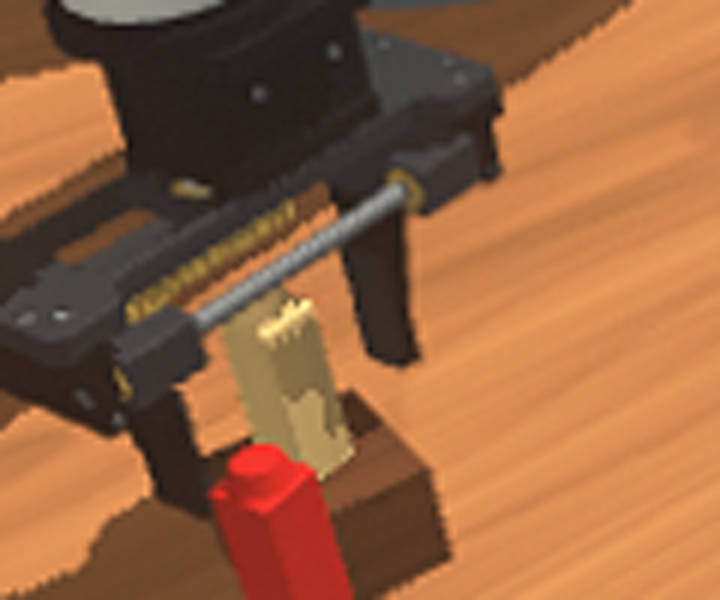

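The pick is between the fingers, with the stand and the red tool both clear. Closing now.

Emit:
carry_out:
  grip: [-1,-1,-1,-1,-1,-1,-1,-1]
  slide:
    - [0,0,0]
    - [0,0,0]
    - [0,0,0]
    - [0,0,0]
    - [0,0,0]
    - [0,0,0]
    - [0,0,0]
    - [0,0,0]
  twist:
    - [0,0,0]
    - [0,0,0]
    - [0,0,0]
    - [0,0,0]
    - [0,0,0]
    - [0,0,0]
    - [0,0,0]
    - [0,0,0]

```text
time_s: 3.05
position: [0.4768, -0.3035, 0.0666]
tcp_rot: [[0.953, 0.302, 0.01], [0.302, -0.953, -0.01], [0.007, 0.012, -1.0]]
force: [-0.0, -0.5, 0.3]
opening: 0.357
```

Emit:
carry_out:
  grip: [-1,-1]
  slide:
    - [0,0,0]
    - [0,0,0]
  twist:
    - [0,0,0]
    - [0,0,0]

```text
time_s: 3.25
position: [0.4765, -0.303, 0.0665]
tcp_rot: [[0.953, 0.301, 0.009], [0.302, -0.953, -0.009], [0.006, 0.011, -1.0]]
force: [0.6, 1.1, 1.0]
opening: 0.276
```

Emit:
carry_out:
  grip: [-1,-1,-1,-1,-1,-1]
  slide:
    - [0,0,-10]
    - [0,0,-20]
    - [0,0,-25]
    - [0,0,-25]
    - [0,0,-25]
    - [0,0,-20]
  twist:
    - [0,0,0]
    - [0,0,0]
    - [0,0,0]
    - [0,0,0]
    - [0,0,0]
    - [0,0,0]

```text
time_s: 3.85
position: [0.4731, -0.3004, 0.1946]
tcp_rot: [[0.953, 0.302, 0.003], [0.302, -0.953, -0.004], [0.002, 0.004, -1.0]]
force: [0.2, -0.2, -1.3]
opening: 0.278
```

```bash
python3 - <<'E'
from h import *
from rig import bot
st=bot.read_state();print(st["position"],st["force"],st["opening"])
s=bot.capture("scene");crop(s,60,190,120,260,4.5,"c1.png")
E
```

```text
[ 0.47309977 -0.30044046  0.19461257] [ 0.18626899 -0.237928   -1.25460834] 0.27771339945878154
```

View pics/c1.png

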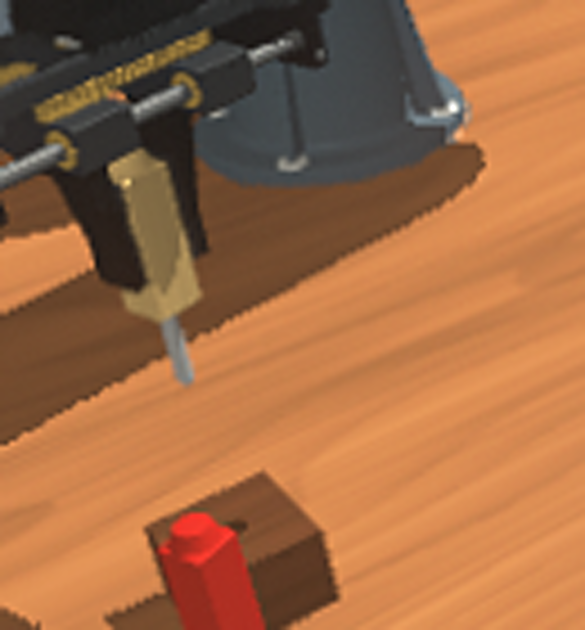

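The pick is out and held, and the stand is empty. Next, across to the pot at height, with the tip at about 0.13.

Emit:
carry_out:
  grip: [-1,-1,-1,-1,-1,-1,-1,-1,-1,-1,-1,-1]
  slide:
    - [8,-21,0]
    - [16,-42,0]
    - [16,-42,0]
    - [16,-42,0]
    - [16,-42,0]
    - [16,-42,0]
    - [16,-42,0]
    - [16,-42,0]
    - [16,-42,0]
    - [16,-42,0]
    - [16,-42,0]
    - [16,-42,0]
  twist:
    - [0,0,0]
    - [0,0,0]
    - [0,0,0]
    - [0,0,0]
    - [0,0,0]
    - [0,0,0]
    - [0,0,0]
    - [0,0,0]
    - [0,0,0]
    - [0,0,0]
    - [0,0,0]
    - [0,0,0]

```text
time_s: 5.1
position: [0.5087, 0.2238, 0.1914]
tcp_rot: [[0.957, 0.289, 0.018], [0.29, -0.957, -0.019], [0.011, 0.023, -1.0]]
force: [1.5, -0.7, -1.2]
opening: 0.273
```

Emit:
carry_out:
  grip: [-1,-1,-1,-1,-1]
  slide:
    - [12,-38,0]
    - [10,-32,0]
    - [5,-15,0]
    - [0,0,0]
    - [0,0,0]
  twist:
    - [0,0,0]
    - [0,0,0]
    - [0,0,0]
    - [0,0,0]
    - [0,0,0]

```text
time_s: 5.6
position: [0.5077, 0.3211, 0.1879]
tcp_rot: [[0.955, 0.298, 0.017], [0.298, -0.954, -0.019], [0.011, 0.024, -1.0]]
force: [0.2, -0.6, -1.0]
opening: 0.273
```

```bash
python3 - <<'E'
from h import *
from rig import bot
st=bot.read_state();print(st["position"],st["force"],st["joint_positions"].round(1));print(st["tcp_rot"].round(3))
s=bot.capture("scene");crop(s,230,350,80,190,6,"d1.png")
E
```

```text
[0.50772251 0.32105803 0.18789847] [ 0.16548691 -0.63762578 -0.99633073] [22.4 30.6 87.9 -1.6 61.  95.8]
[[ 0.955  0.298  0.017]
 [ 0.298 -0.954 -0.019]
 [ 0.011  0.024 -1.   ]]
```

View pics/d1.png

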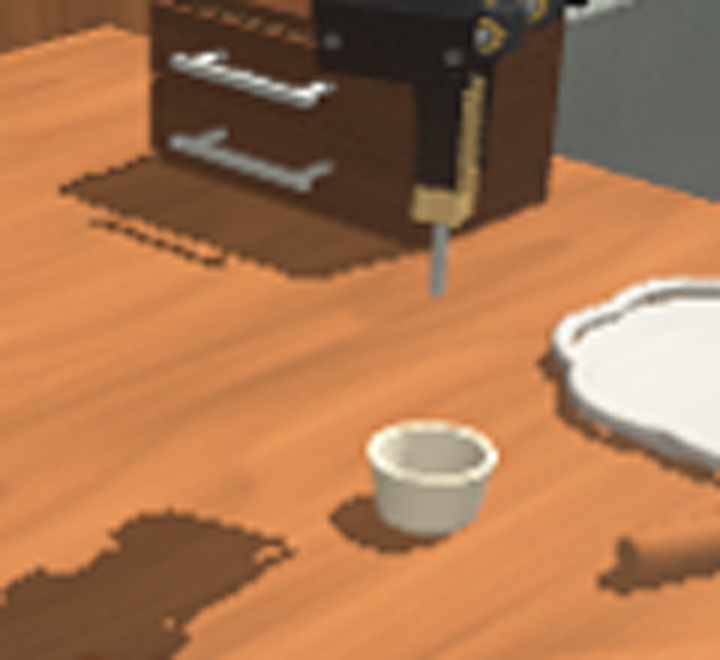

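The tip hangs over the pot mouth: tip at crop (437,295), pot centre (432,455). Descending about 108 mm.

Emit:
carry_out:
  grip: [-1,-1,-1,-1,-1,-1]
  slide:
    - [0,-2,15]
    - [0,0,25]
    - [0,0,25]
    - [0,0,20]
    - [0,0,10]
    - [0,0,5]
  twist:
    - [0.013,-0.005,0]
    - [0,0,0]
    - [0,0,0]
    - [0,0,0]
    - [0,0,0]
    - [0,0,0]

```text
time_s: 6.25
position: [0.5101, 0.3123, 0.0826]
tcp_rot: [[0.958, 0.285, 0.007], [0.285, -0.958, -0.008], [0.004, 0.01, -1.0]]
force: [-0.2, 0.1, 0.3]
opening: 0.273
```

Emit:
carry_out:
  grip: [-1,-1,-1]
  slide:
    - [2,-7,5]
    - [0,0,1]
    - [0,0,1]
  twist:
    - [0,0,0]
    - [0,0,0]
    - [0,0,0]

```text
time_s: 6.55
position: [0.5109, 0.3191, 0.0752]
tcp_rot: [[0.959, 0.283, 0.007], [0.283, -0.959, -0.008], [0.004, 0.009, -1.0]]
force: [0.9, 0.0, -0.6]
opening: 0.273
```

```bash
python3 - <<'E'
from h import *
from rig import bot
st=bot.read_state();print(st["position"],st["force"])
s=bot.capture("scene");crop(s,230,350,80,190,6,"e1.png")
E
```

```text
[0.51090973 0.31908465 0.07523198] [ 0.89837527  0.00963245 -0.63620175]
```

View pics/e1.png

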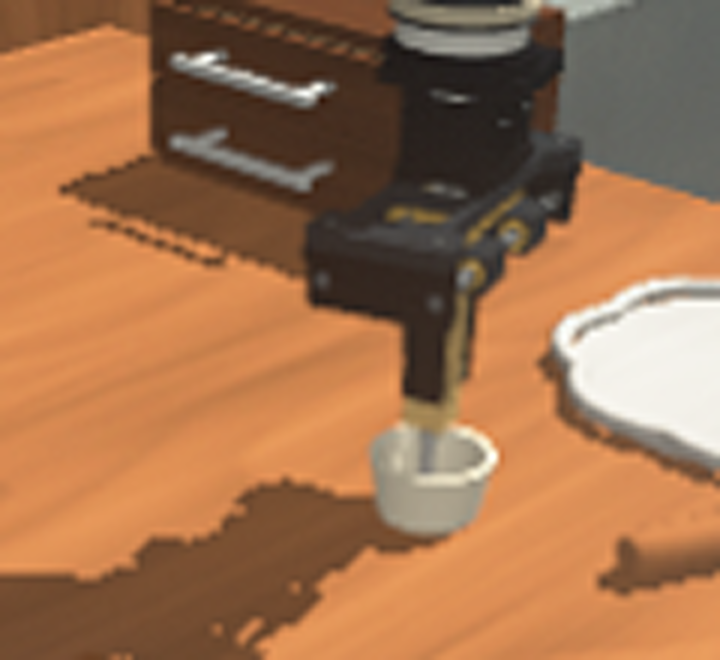

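The rod is deep in the pot and the pot hasn't moved. Lifting straight up.

Emit:
carry_out:
  grip: [-1,-1,-1,-1,-1]
  slide:
    - [0,0,-12]
    - [0,0,-20]
    - [0,0,-25]
    - [0,0,-25]
    - [0,0,-20]
  twist:
    - [0,0,0]
    - [0,0,0]
    - [0,0,0]
    - [0,0,0]
    - [0,0,0]

```text
time_s: 7.1
position: [0.5091, 0.3204, 0.1834]
tcp_rot: [[0.959, 0.285, 0.006], [0.285, -0.959, -0.008], [0.004, 0.009, -1.0]]
force: [-0.5, -0.0, -0.2]
opening: 0.273
```

Emit:
carry_out:
  grip: [-1,-1]
  slide:
    - [0,0,0]
    - [0,0,0]
  twist:
    - [0,0,0]
    - [0,0,0]

```text
time_s: 7.3
position: [0.5113, 0.3217, 0.1891]
tcp_rot: [[0.958, 0.285, 0.016], [0.285, -0.958, -0.004], [0.014, 0.008, -1.0]]
force: [-0.0, -0.3, -1.9]
opening: 0.272
```

Emit:
carry_out:
  grip: [-1,-1,-1,-1,-1,-1,-1,-1,-1,-1,-1,-1]
  slide:
    - [-4,20,0]
    - [-8,41,0]
    - [-8,41,0]
    - [-8,41,0]
    - [-8,41,0]
    - [-8,41,0]
    - [-8,41,0]
    - [-8,41,0]
    - [-7,38,0]
    - [-4,20,0]
    - [0,0,0]
    - [0,0,0]
  twist:
    - [0,0,0]
    - [0,0,0]
    - [0,0,0]
    - [0,0,0]
    - [0,0,0]
    - [0,0,0]
    - [0,0,0]
    - [0,0,0]
    - [0,0,0]
    - [0,0,0]
    - [0,0,0]
    - [0,0,0]

```text
time_s: 8.5
position: [0.5432, -0.0602, 0.1802]
tcp_rot: [[0.957, 0.289, 0.001], [0.289, -0.957, -0.001], [0.001, 0.001, -1.0]]
force: [0.2, 0.5, -0.1]
opening: 0.274
```

Emit:
carry_out:
  grip: [-1,-1,-1,-1,-1]
  slide:
    - [4,7,15]
    - [0,0,20]
    - [0,0,15]
    - [0,0,5]
    - [0,0,0]
  twist:
    - [0,0,0]
    - [0,0,0]
    - [0,0,0]
    - [0,0,0]
    - [0,0,0]

```text
time_s: 9.0
position: [0.5473, -0.0587, 0.1224]
tcp_rot: [[0.955, 0.295, -0.003], [0.295, -0.955, 0.002], [-0.002, -0.003, -1.0]]
force: [0.1, -0.6, -0.4]
opening: 0.274
```

```bash
python3 - <<'E'
from h import *
from rig import bot
st=bot.read_state();print(st["position"],st["force"]);print(st["tcp_rot"].round(3))
s=bot.capture("scene");pickle.dump(s,open("s2.pkl","wb"));crop(s,175,275,165,255,7,"f1.png")
t=bot.capture("top");crop(t,240,315,183,253,8,"f2.png")
E
```

```text
[ 0.5472682  -0.0587417   0.12238208] [ 0.14448648 -0.55696558 -0.41913348]
[[ 0.955  0.295 -0.003]
 [ 0.295 -0.955  0.002]
 [-0.002 -0.003 -1.   ]]
```

View pics/f1.png

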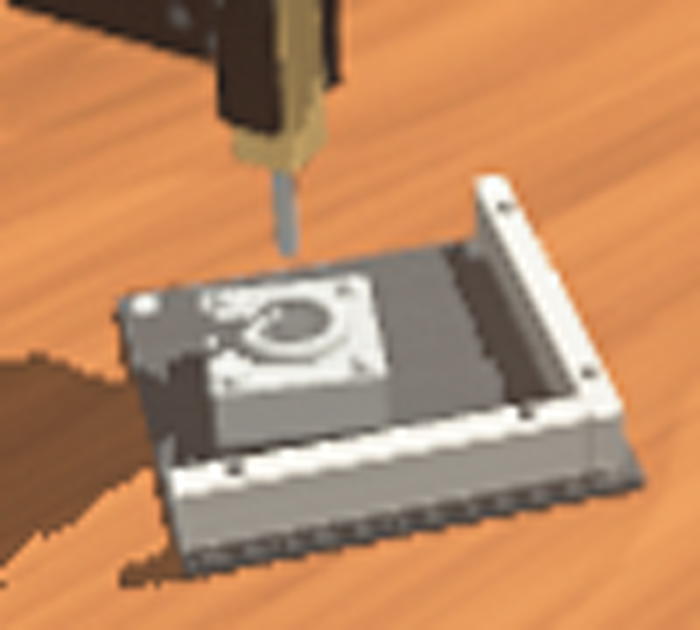

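View pics/f2.png

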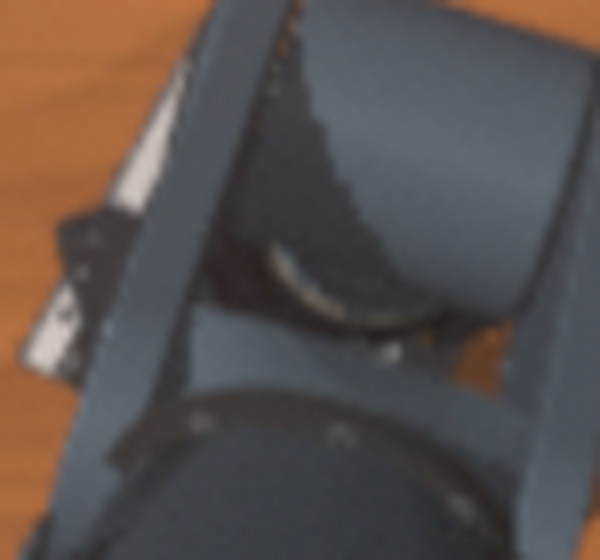

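The tip in the scene crop is at (288,251), above and behind the socket, whose rim is centred near (295,323). I'll compute the offset within this one camera.

```bash
python3 - <<'E'
from h import *
s=pickle.load(open("s2.pkl","rb"))
o=lambda x,y:((x+.5)/7-.5+175,(y+.5)/7-.5+165)
R_=np.array([[.955,.295,-.003],[.295,-.955,.002],[-.002,-.003,-1]])
tip=np.array([.5473,-.0587,.1224])+R_@[0,0,.0625]
print("tip kin",tip,"px pred",(proj(s,tip)-[175,165])*7)
print("tip cam",atz(s,*o(288,251),tip[2]))
print("collar cam",atz(s,*o(295,323),.036))
# depth-based collar/foot top
P,C,ok=cloud(s,200,235,200,225);k=ok&(P[:,2]>.0345)&(P[:,2]<.045);print(k.sum(),P[k].mean(0),P[k].min(0),P[k].max(0))
E
```

```text
tip kin [ 0.5471125 -0.058575   0.0599   ] px pred [286.76049729 250.31347803]
tip cam [ 0.54556502 -0.05809931  0.0599    ]
collar cam [ 0.55402849 -0.06383498  0.036     ]
42 [ 0.55204446 -0.0620939   0.035498  ] [ 0.53236979 -0.08177409  0.03452757] [ 0.58410478 -0.04322885  0.03755892]
```

Emit:
carry_out:
  grip: [-1,-1,-1]
  slide:
    - [2,7,5]
    - [0,0,4]
    - [0,0,0]
  twist:
    - [0,0,0]
    - [0,0,0]
    - [0,0,0]

```text
time_s: 9.4
position: [0.5538, -0.0657, 0.1156]
tcp_rot: [[0.955, 0.296, 0.003], [0.296, -0.955, 0.0], [0.003, 0.001, -1.0]]
force: [-0.4, 0.4, -0.6]
opening: 0.276
```

```bash
python3 - <<'E'
from h import *
from rig import bot
st=bot.read_state();print(st["position"],st["force"]);print(st["tcp_rot"].round(3))
s=bot.capture("scene");crop(s,185,265,165,235,9,"g1.png")
E
```

```text
[ 0.55378876 -0.06571106  0.11561369] [-0.40236796  0.38646262 -0.57591343]
[[ 0.955  0.296  0.003]
 [ 0.296 -0.955  0.   ]
 [ 0.003  0.001 -1.   ]]
```

View pics/g1.png

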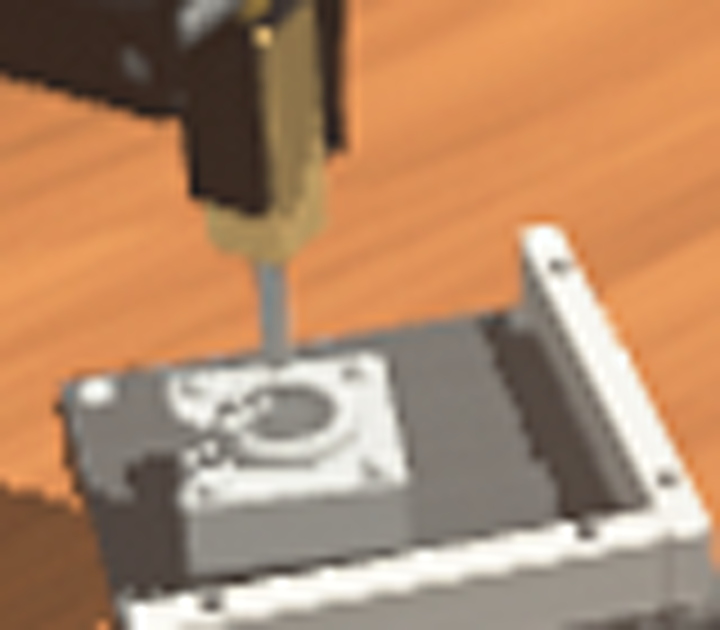

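```bash
python3 - <<'E'
from h import *
s=pickle.load(open("s2.pkl","rb"))
for x,y,z in[(.5538,-.0657,.053),(.5538,-.0657,.036),(.551,-.0645,.036),(.553,-.062,.036)]:
    print(x,y,z,(proj(s,(x,y,z))-[185,165])*9+4)
o=lambda x,y:((x+.5)/9-.5+185,(y+.5)/9-.5+165)
print(atz(s,*o(275,360),.053), atz(s,*o(293,412),.036))
E
```

```text
0.5538 -0.0657 0.053 [279.66788748 367.2371493 ]
0.5538 -0.0657 0.036 [283.63492845 417.91608287]
0.551 -0.0645 0.036 [280.52005878 411.82462272]
0.553 -0.062 0.036 [292.20003825 411.08020857]
[ 0.55025822 -0.06442866  0.053     ] [ 0.55348708 -0.06211844  0.036     ]
```

The offset is a few mm at most, well inside the 9.5 mm play. Descending in steps and watching the force.

Emit:
carry_out:
  grip: [-1,-1,-1]
  slide:
    - [0,-1,8]
    - [0,0,8]
    - [0,0,6]
  twist:
    - [0,0,0]
    - [0,0,0]
    - [0,0,0]

```text
time_s: 9.75
position: [0.5548, -0.0654, 0.0935]
tcp_rot: [[0.955, 0.295, 0.007], [0.295, -0.955, -0.001], [0.006, 0.003, -1.0]]
force: [-1.3, 0.3, -0.8]
opening: 0.274
```

```bash
python3 - <<'E'
from h import *
from rig import bot
st=bot.read_state();print(st["position"],st["force"])
s=bot.capture("scene");crop(s,185,265,165,235,9,"g2.png")
E
```

```text
[ 0.55480529 -0.06541762  0.09352603] [-1.30947765  0.26202516 -0.82012197]
```

View pics/g2.png

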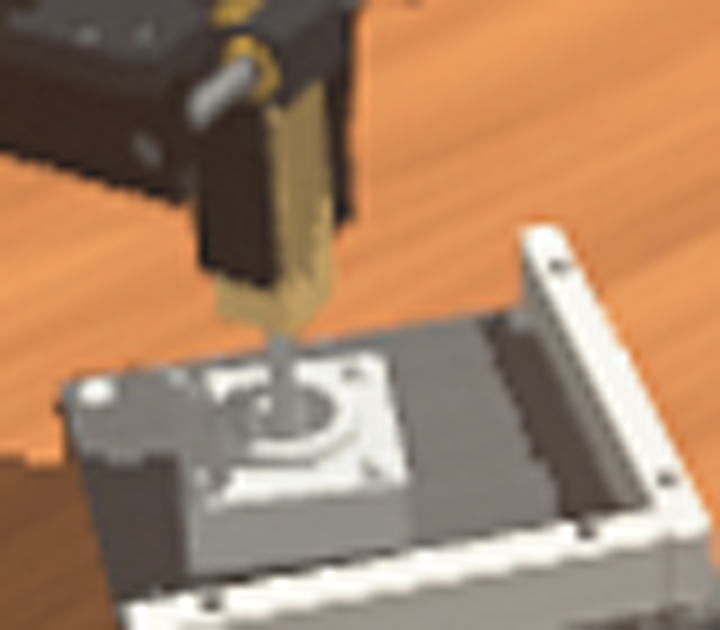

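The tip has entered the socket. About 14 mm deeper, which leaves about 6 mm above the socket floor.

Emit:
carry_out:
  grip: [-1,-1,-1]
  slide:
    - [0,0,7]
    - [0,0,6]
    - [0,0,1]
  twist:
    - [0,0,0]
    - [0,0,0]
    - [0,0,0]

```text
time_s: 10.1
position: [0.5536, -0.065, 0.0765]
tcp_rot: [[0.955, 0.295, 0.003], [0.295, -0.955, 0.0], [0.003, 0.001, -1.0]]
force: [-0.1, 0.9, -0.2]
opening: 0.274
```

```bash
python3 - <<'E'
from h import *
from rig import bot
st=bot.read_state();print(st["position"],st["force"])
s=bot.capture("scene");crop(s,185,265,165,235,9,"g3.png")
E
```

```text
[ 0.55363768 -0.06501637  0.07651231] [-0.14728893  0.92924436 -0.20792299]
```

View pics/g3.png

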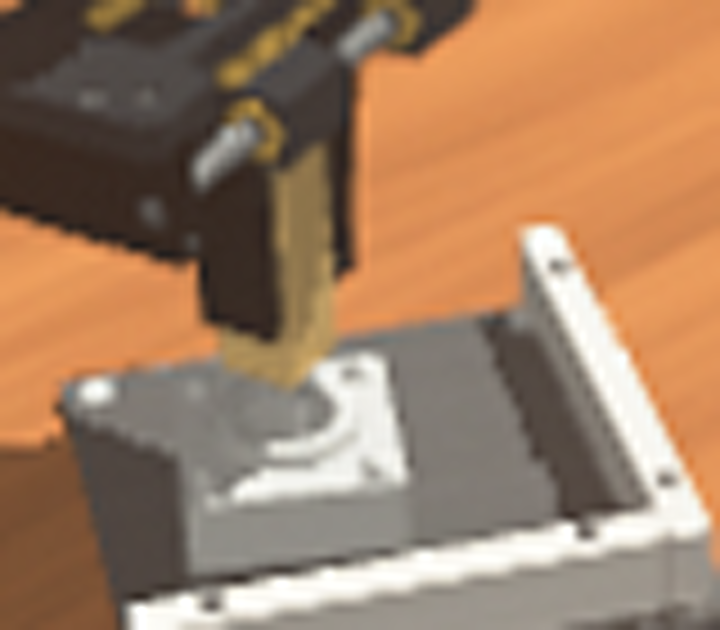

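The tip is in the socket, with tip z about 0.014. Pushing along jig +x first; jig x in tool axes is about (0.70, 0.715).

Emit:
carry_out:
  grip: [-1,-1,-1,-1,-1,-1,-1]
  slide:
    - [3.5,3.6,0]
    - [3.5,3.6,0]
    - [3.5,3.6,0]
    - [3.5,3.6,0]
    - [3.5,3.6,0]
    - [3.5,3.6,0]
    - [2,2,0]
  twist:
    - [0,0,0]
    - [0,0,0]
    - [0,0,0]
    - [0,0,0]
    - [0,0,0]
    - [0,0,0]
    - [0,0,0]

```text
time_s: 10.85
position: [0.5838, -0.0815, 0.0767]
tcp_rot: [[0.955, 0.295, 0.001], [0.295, -0.955, 0.002], [0.001, -0.001, -1.0]]
force: [-1.2, 0.6, -0.9]
opening: 0.275
```

```bash
cat > ck.py <<'E'
from h import *
from rig import bot
import sys
st=bot.read_state();p=st["position"]+st["tcp_rot"]@[0,0,.0625]
a=np.radians(-28.5);M=np.array([[np.cos(a),np.sin(a)],[-np.sin(a),np.cos(a)]])
print("t",st["time_s"],"tip jig mm",(M@(p[:2]-[.5643,-.043])*1e3).round(1),"tipz",p[2].round(4),"F jig",(M@st["force"][:2]).round(2),st["force"][2].round(2),"open",st["opening"].round(3));print(st["tcp_rot"].round(3).tolist())
s=bot.capture("scene");pickle.dump(s,open("sl.pkl","wb"));crop(s,185,285,165,255,7,sys.argv[1])
E
python3 ck.py p1.png
```

```text
Traceback (most recent call last):
  File "ck.py", line 6, in <module>
    print("t",st["time_s"],"tip jig mm",(M@(p[:2]-[.5643,-.043])*1e3).round(1),"tipz",p[2].round(4),"F jig",(M@st["force"][:2]).round(2),st["force"][2].round(2),"open",st["opening"].round(3));print(st["tcp_rot"].round(3).tolist())
                                                                                                                                                                        ^^^^^^^^^^^^^^^^^^^
AttributeError: 'float' object has no attribute 'round'
```

```bash
sed -i 's/st\["opening"\].round(3)/round(float(st["opening"]),3)/; s/st\["force"\]\[2\].round(2)/round(float(st["force"][2]),2)/; s/p\[2\].round(4)/round(float(p[2]),4)/' ck.py
python3 ck.py p1.png
```

```text
t 10.85 tip jig mm [ 35.5 -24.4] tipz 0.0142 F jig [-1.33 -0.08] -0.91 open 0.275
[[0.955, 0.295, 0.001], [0.295, -0.955, 0.002], [0.001, -0.001, -1.0]]
```

View pics/p1.png

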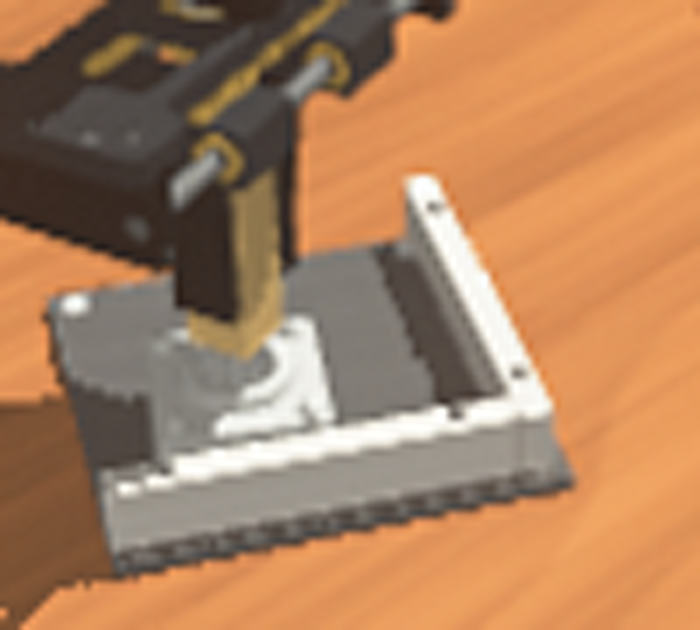

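Emit:
carry_out:
  grip: [-1,-1,-1]
  slide:
    - [2,2,0]
    - [2,2,0]
    - [2,2,0]
  twist:
    - [0,0,0]
    - [0,0,0]
    - [0,0,0]

```text
time_s: 11.2
position: [0.5911, -0.0854, 0.0767]
tcp_rot: [[0.955, 0.295, -0.001], [0.295, -0.955, 0.002], [-0.0, -0.003, -1.0]]
force: [-1.5, 0.9, -0.5]
opening: 0.276
```

```bash
python3 ck.py p2.png
```

```text
t 11.2 tip jig mm [ 43.6 -24.4] tipz 0.0142 F jig [-1.73  0.05] -0.53 open 0.276
[[0.955, 0.295, -0.001], [0.295, -0.955, 0.002], [-0.0, -0.003, -1.0]]
```

View pics/p2.png

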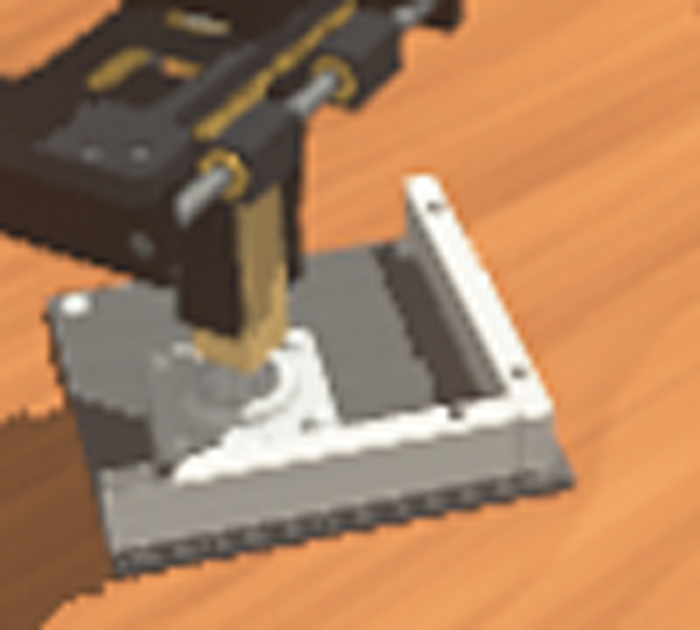

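Emit:
carry_out:
  grip: [-1,-1,-1]
  slide:
    - [2,2,0]
    - [2,2,0]
    - [2,2,0]
  twist:
    - [0,0,0]
    - [0,0,0]
    - [0,0,0]

```text
time_s: 11.55
position: [0.5928, -0.0865, 0.0756]
tcp_rot: [[0.955, 0.295, -0.016], [0.295, -0.955, 0.009], [-0.012, -0.013, -1.0]]
force: [-4.4, 2.1, 1.4]
opening: 0.275
```

```bash
python3 ck.py p3.png
```

```text
t 11.55 tip jig mm [ 44.7 -24.6] tipz 0.0131 F jig [-4.84 -0.28] 1.36 open 0.275
[[0.955, 0.295, -0.016], [0.295, -0.955, 0.009], [-0.012, -0.013, -1.0]]
```

View pics/p3.png

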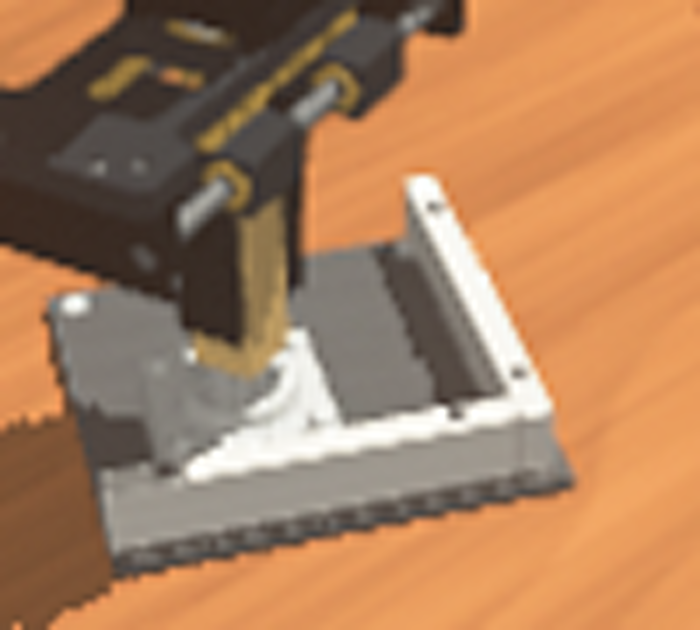

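The foot is against fence_x at about 4.8 N. Now sliding it along +y while keeping a light +x press.

Emit:
carry_out:
  grip: [-1,-1,-1,-1,-1,-1]
  slide:
    - [4.6,-2.4,-0.5]
    - [4.6,-2.4,-0.5]
    - [4.6,-2.4,0]
    - [4.6,-2.4,0]
    - [4.6,-2.4,0]
    - [4.6,-2.4,0]
  twist:
    - [0,0,0]
    - [0,0,0]
    - [0,0,0]
    - [0,0,0]
    - [0,0,0]
    - [0,0,0]

```text
time_s: 12.2
position: [0.6062, -0.0631, 0.0747]
tcp_rot: [[0.954, 0.298, -0.04], [0.299, -0.954, 0.009], [-0.036, -0.021, -0.999]]
force: [-5.2, -0.3, 1.7]
opening: 0.275
```

```bash
python3 ck.py p4.png
```

```text
t 12.2 tip jig mm [43.9  1.6] tipz 0.0122 F jig [-4.48 -2.73] 1.68 open 0.275
[[0.954, 0.298, -0.04], [0.299, -0.954, 0.009], [-0.036, -0.021, -0.999]]
```

View pics/p4.png

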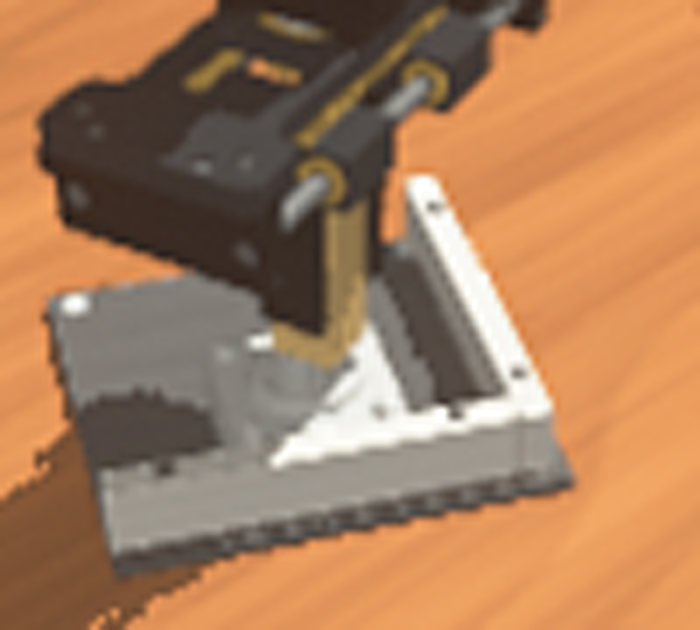

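Emit:
carry_out:
  grip: [-1,-1,-1,-1,-1,-1]
  slide:
    - [4,-2.5,-0.6]
    - [4,-2.5,-0.6]
    - [4,-2.5,-0.6]
    - [4,-2.5,-0.6]
    - [4,-2.5,-0.6]
    - [4,-2.5,-0.6]
  twist:
    - [-0.006,0.012,0]
    - [-0.006,0.012,0]
    - [-0.006,0.012,0]
    - [-0.006,0.012,0]
    - [-0.006,0.012,0]
    - [-0.006,0.012,0]

```text
time_s: 12.85
position: [0.6168, -0.0371, 0.0746]
tcp_rot: [[0.953, 0.301, 0.018], [0.301, -0.953, 0.0], [0.017, 0.005, -1.0]]
force: [-5.3, 0.1, -0.5]
opening: 0.275
```

```bash
python3 ck.py p5.png
```

```text
t 12.85 tip jig mm [44.3 30.8] tipz 0.0121 F jig [-4.66 -2.43] -0.53 open 0.275
[[0.953, 0.301, 0.018], [0.301, -0.953, 0.0], [0.017, 0.005, -1.0]]
```

View pics/p5.png

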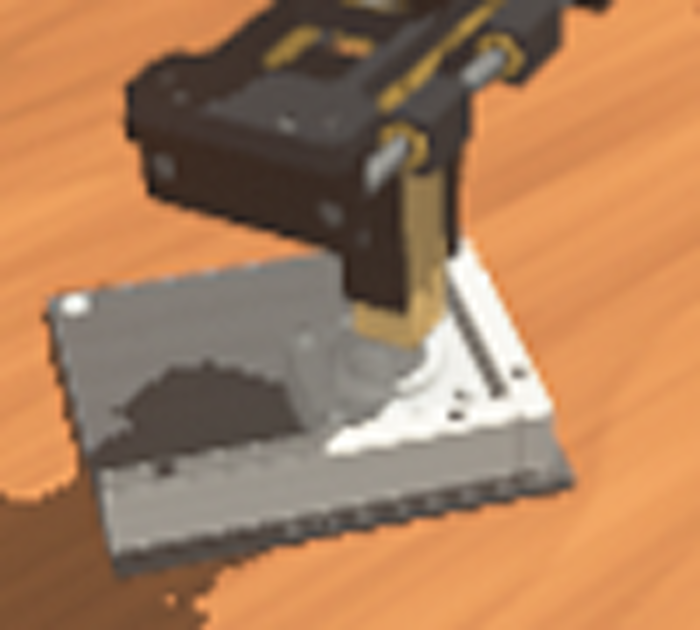

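Emit:
carry_out:
  grip: [-1,-1,-1]
  slide:
    - [3.2,-1,-0.3]
    - [3.2,-1,-0.3]
    - [3.2,-1,-0.3]
  twist:
    - [0,0,0]
    - [0,0,0]
    - [0,0,0]

```text
time_s: 13.2
position: [0.6208, -0.0302, 0.0746]
tcp_rot: [[0.953, 0.304, 0.007], [0.304, -0.953, -0.0], [0.006, 0.002, -1.0]]
force: [-8.9, -4.1, 0.7]
opening: 0.275
```

```bash
python3 ck.py p6.png
```

```text
t 13.2 tip jig mm [43.9 38.4] tipz 0.0121 F jig [-5.81 -7.87] 0.67 open 0.275
[[0.953, 0.304, 0.007], [0.304, -0.953, -0.0], [0.006, 0.002, -1.0]]
```

View pics/p6.png

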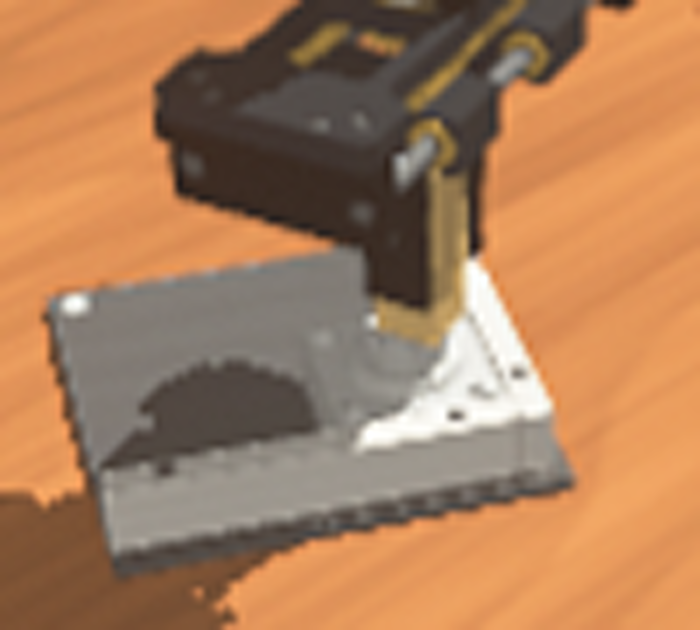

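Both force components jumped to about (5.8, 7.9) N, so the foot is in the corner. I'll hold with a diagonal push along tool +x and check that it's steady.

Emit:
carry_out:
  grip: [-1,-1,-1,-1]
  slide:
    - [2.5,0,-0.2]
    - [2.5,0,-0.2]
    - [2.5,0,-0.2]
    - [2.5,0,-0.2]
  twist:
    - [0,0,0]
    - [0,0,0]
    - [0,0,0]
    - [0,0,0]

```text
time_s: 13.65
position: [0.6219, -0.0292, 0.0743]
tcp_rot: [[0.951, 0.309, -0.017], [0.309, -0.951, -0.004], [-0.017, -0.001, -1.0]]
force: [-7.8, -2.5, 1.5]
opening: 0.273
```

```bash
python3 ck.py p7.png; python3 ck.py p8.png
```

```text
t 13.65 tip jig mm [43.3 38.9] tipz 0.0118 F jig [-5.64 -5.91] 1.46 open 0.273
[[0.951, 0.309, -0.017], [0.309, -0.951, -0.004], [-0.017, -0.001, -1.0]]
t 13.7 tip jig mm [43.3 38.9] tipz 0.0119 F jig [-5.53 -5.23] 2.55 open 0.273
[[0.951, 0.309, -0.017], [0.309, -0.951, -0.005], [-0.018, -0.001, -1.0]]
```

View pics/p8.png

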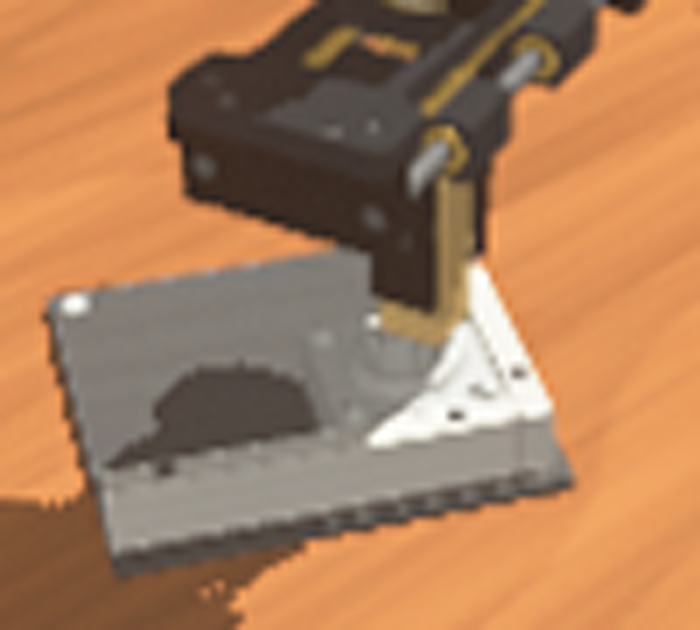

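```bash
python3 - <<'E'
from h import *
from rig import bot
s=pickle.load(open("sl.pkl","rb"));crop(s,228,270,196,232,17,"q1.png")
t=bot.capture("top");crop(t,235,315,173,248,8,"q2.png")
st=bot.read_state();print(st["force"],st["position"],abs(st["qvel"]).max())
# depth-based foot top
P,C,ok=cloud(s,225,262,196,232);a=np.radians(-28.5);M=np.array([[np.cos(a),np.sin(a)],[-np.sin(a),np.cos(a)]])
E
```

```text
[-7.77594117 -2.48268697  1.43193219] [ 0.62193887 -0.0292337   0.07432564] 0.18737736557877693
```

View pics/q1.png

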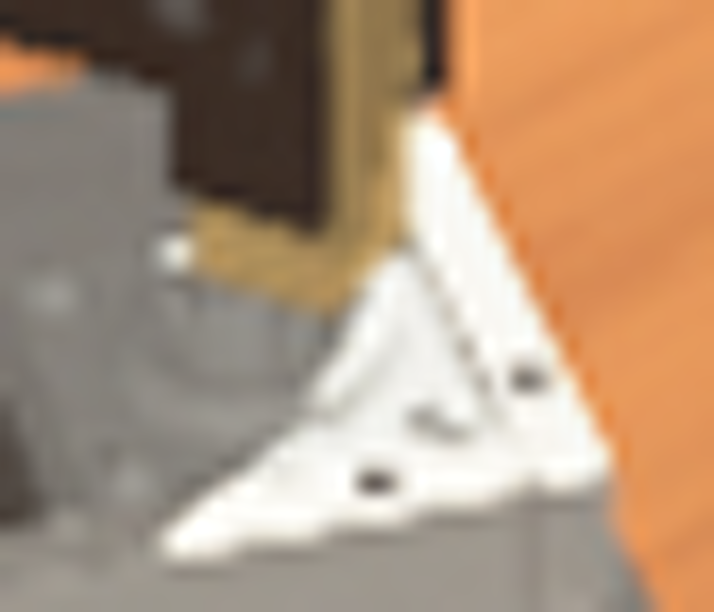

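View pics/q2.png

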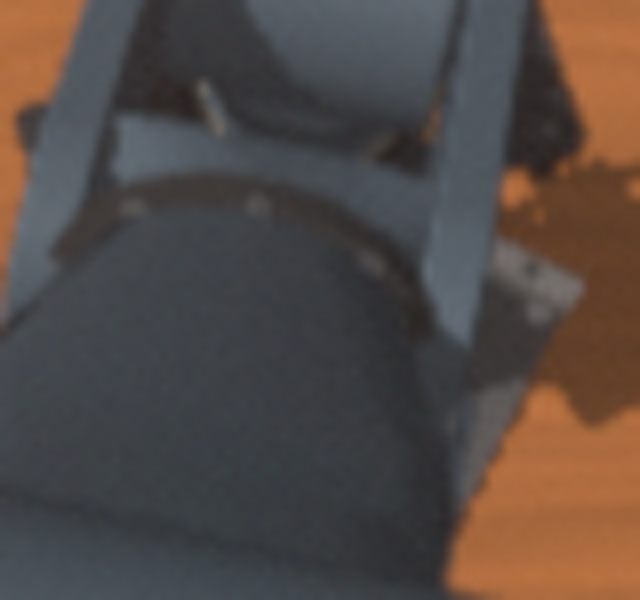

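The seam along fence_y is thin and parallel from (410,250) to (485,405), and the foot top merges with fence_x, so it sits flush. I'll do one more firm push and then watch the force over a hold.

Emit:
carry_out:
  grip: [-1,-1,-1,-1,-1]
  slide:
    - [2.5,0,-0.2]
    - [2.5,0,-0.2]
    - [2.5,0,-0.2]
    - [2.5,0,-0.2]
    - [2.5,0,-0.2]
  twist:
    - [0,0.006,0]
    - [0,0.006,0]
    - [0,0.006,0]
    - [0,0.004,0]
    - [0,0.003,0]

```text
time_s: 14.3
position: [0.6223, -0.0292, 0.0744]
tcp_rot: [[0.949, 0.314, -0.023], [0.314, -0.949, -0.003], [-0.023, -0.004, -1.0]]
force: [-6.3, -2.7, 1.1]
opening: 0.272
```

```bash
for i in 1 2 3 4 5 6 7 8; do python3 ck.py h$i.png|head -1; done; python3 - <<'E'
from h import *
s=pickle.load(open("sl.pkl","rb"));cv2.imwrite("pics/full.png",cv2.resize(s["color"][:,:,::-1],(800,600)))
E
```

```text
t 14.3 tip jig mm [43.2 38.9] tipz 0.0119 F jig [-4.21 -5.38] 1.13 open 0.272
t 14.35 tip jig mm [43.2 38.9] tipz 0.0119 F jig [-5.74 -6.28] 2.26 open 0.27
t 14.4 tip jig mm [43.2 38.9] tipz 0.0119 F jig [-6.01 -5.9 ] 2.24 open 0.272
t 14.45 tip jig mm [43.2 38.9] tipz 0.0119 F jig [-6.11 -6.43] 1.6 open 0.274
t 14.5 tip jig mm [43.2 38.9] tipz 0.0119 F jig [-5.93 -5.98] 2.21 open 0.275
t 14.55 tip jig mm [43.2 38.9] tipz 0.0119 F jig [-5.52 -5.71] 1.76 open 0.275
t 14.6 tip jig mm [43.2 38.9] tipz 0.0118 F jig [-6.09 -6.73] 1.27 open 0.273
t 14.65 tip jig mm [43.2 38.9] tipz 0.0119 F jig [-5.84 -6.16] 1.97 open 0.272
```

View pics/full.png

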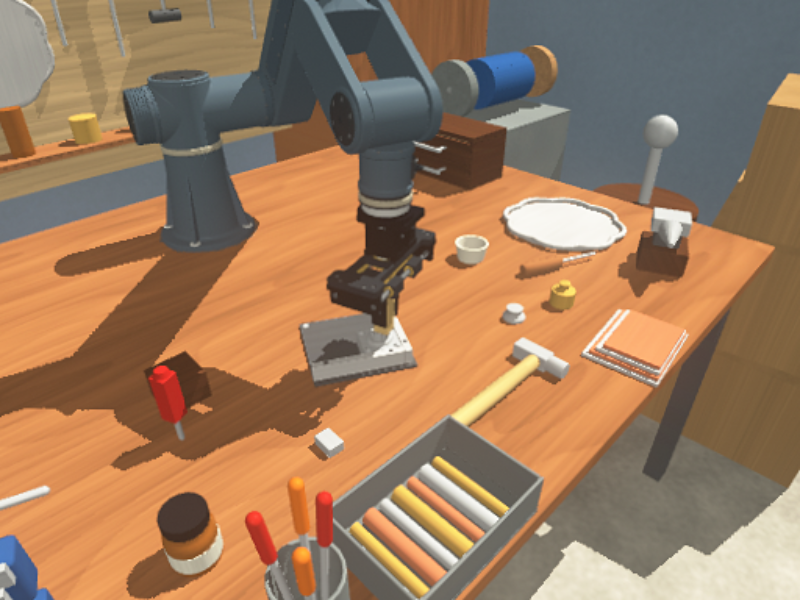

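View pics/h8.png

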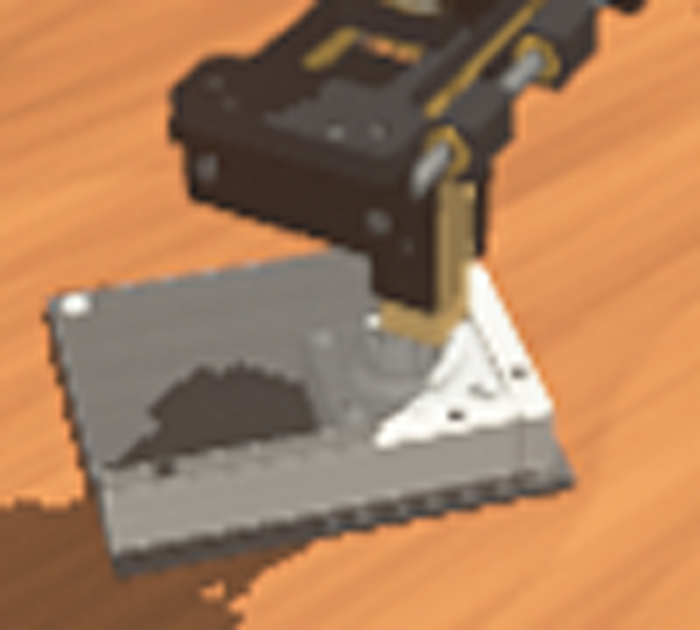

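It's stable at about 6 N in each direction. The tip is still in the socket, and the pot and bystanders are where they were. Handing in.

```bash
python3 - <<'E'
from rig import bot
print(bot.hand_in())
s=bot.read_state();print(s["time_s"],s["position"],s["force"],s["opening"])
E
```

```text
the job is handed in; nothing more can be done
None
the job is handed in; nothing more can be done
```

I gripped the pale-handled pick and dipped its tip in the flux pot to about 13 mm above the table, roughly 23 mm below the rim. I then put the tip in the foot's socket and pushed the foot against fence_x, then along it into fence_y. The job is handed in at about 14.7 s, with the arm still gripping and pressing; no verdict was reported.

**Last checks:**
- **Press:** it held steady for the last 0.35 s at about 5.5–6.7 N towards each fence. By my friction estimate that leaves at least about 3 N on each fence.
- **Tip and grip:** the tip was about 6 mm above the foot's underside, and the jaws were open 24 mm, the width of the handle.
- **Surroundings:** in the scene camera image the pot was upright in its place and the bystanders looked unmoved.

**What disagreed or could not be checked:**
- **Camera calibration:** the two cameras differed by about 3–5 mm. My computed tip position at home came out about 13 mm from the foot's nominal home centre, although the socket allows only 9.5 mm. I took that as calibration error and relied on contact forces and the visible seam.
- **Squareness:** I judged it only from the seam along fence_y, which looked parallel in the scene camera. The arm blocked the top camera.

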